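Snap the breather valve into the cover and lock it

TASK

Take the orange breather valve out of its wooden ring and push its white spigot gently down into the grey push-fit port on the black cover until it snaps in and its orange flange sits fully home, flush on the port. Then push the white lock tab all the way in towards the valve, without forcing it, so the valve is locked. Do not force the plastic, and leave everything else where it is.

Things in the scene. Friction and masses are not known exactly. Their poses are not given: they have to be found in the camera images.
- valve: Loose valve, about 50 g, standing upright in the ring. Origin: centre of its foot, z up along it. White spigot 16 mm in diameter (foot chamfered 2 mm); a cone from 16 mm wide at height 12 mm to a bead 24 mm wide at 20 mm, back to 16 mm at 21 mm; orange flange 32 mm wide from 32 to 36 mm; above it the round orange grip; white knob 18 mm wide on top, up to 74 mm.
- valve_grip (a point): Point on the valve's axis 57 mm above its foot, in its round orange grip (24 mm in diameter, from 36 to 70 mm above the foot). Held with the TCP here, the fingertips are just above the flange, which is 32 mm wide. The valve is round: its turn does not matter.
- holder: Wooden napkin ring fixed to the table, 52 mm outside and 29 mm inside diameter, 24 mm high, open through to the table, on which the valve's foot stands. Origin: centre of its underside.
- cover: Black plastic car cover, fixed, inner side up on foam feet, its underside 0 to 12 mm above the table: a tray 200 mm (its x) by 270 mm (its y), floor 4 mm thick, rims 22 to 30 mm high, white trim clips up to 38 mm high on its +x rim, a loose clip and grommet in its -y half. Origin: centre of its underside. Turned by up to 30 degrees either way.
- port (a point): Centre of the port's mouth, in its top plane, 45 mm above the cover's underside; axes as the cover's. Grey block 44 mm square, blue ring on top; bore 25.5 mm wide for 21 mm, then 18 mm. On a rubber mount it sinks up to 8 mm when pushed (1.5 N/mm, then a stop). Sprung jaws resist the bead, up to 10 to 22 N, then snap over it, some 3 mm before home. Home: flange on block, foot 32 mm below here.
- lock_tab (a point): Top middle of the back face (away from the port) of the white lock tab: upright plate 28 mm wide (cover's y), 5 mm thick, 35 to 62 mm above the cover's underside, 54 mm from the port's axis on the cover's -x side when open, 50 mm of free tray behind it. Pushed along the cover's +x. Its tongue runs in a grey guide, 41 mm high, into the port above the bead, which is in its way if not home.
- lock (a joint): Travel of the lock tab towards the port, in m: about 0 to 0.002 (open) at the start, 0.014 fully in, at a hard stop. It slides against about 7 N of friction and stays where it is left.
Mind the look-alikes: they are no part of the job. What is shaped like the valve but red is not meant. There is more than one size of the holder; the job needs the smaller.

How it is judged (in metres and radians):
On the way, in this order (a step that is already met when the one before it is completed fails the run):
1. the valve has been lifted clear of its ring (z of valve in the frame of holder above 0.03 m), for 0.1 s.
2. the valve is pushed home in the port (within 1.5 mm), the lock still open (z of valve in the frame of port below -0.0305 m and horizontal distance between valve and port below 0.003 m and angle between valve's own z axis and vertical below 0.06 rad and value of joint lock below 0.006 m), for 0.2 s.
3. the lock is pushed in (z of valve in the frame of port below -0.0305 m and horizontal distance between valve and port below 0.003 m and angle between valve's own z axis and vertical below 0.06 rad and value of joint lock above 0.0125 m), for 0.2 s.
At the end, for the whole second after the job is handed in: The valve stands upright in the port, its flange within 1.5 mm of flush, at rest, and the lock tab is within 1.5 mm of its stop (all of step 3 and linear speed of valve below 0.01 m/s); the robot touches nothing.
It fails at once if the valve is forced against the cover, port or lock with more than 40 N (contact force between valve and cover above 40 N).
It fails at once if the robot presses on the cover, port or lock tab with more than 30 N (contact force between any of the arm, the fingers and cover above 30 N).
It fails at once if a bystander is shifted by more than 30 mm (mug, card box, screwdriver, jar, black plug, loose clip or grommet) (distance of any of mug, cards, driver, jar, plug, clip, grommet from where it was at the start of the episode above 0.03 m).
It also fails if it takes over 72 s, if anything falls off the work surface, if the arm or the gripper's body presses on something with over 40 N, if the wrist force passes 120 N, or if a joint passes its speed limit or range.

ROBOT

A 7-joint arm with a two-finger parallel gripper is mounted at the origin on the work surface. World frame = base frame: x ahead of the robot, y to its left, z up, the work surface at z = 0. Lengths are in mm, angles in rad, forces in N, time in s.
With the tool pointing down it reaches from about 350 to 900 mm from the base axis. Payload 19.9 kg.
Tool frame: the origin (TCP) lies between the finger pads, 19 mm behind the fingertips; this is the grasp point; z points along the fingers, y is the line along which they close (so a half turn about z gives the same grasp; the last joint's range is limited). The gripper opens to 85 mm and grips with 20 to 120 N. Pads are 22 mm wide; open, the fingers measure 114 mm over their backs; the gripper's body (76 mm by 85 mm) begins 54 mm behind the grasp point. The pads swing forward as they close: fully open they stand 13 mm farther back than shut.
Start: joints at [-1.308, 0.417, -0.01, 1.614, 0.005, 1.111, -0.053], TCP at [187.553, 596.177, 249.96] pointing down, gripper open.
Joint ranges: [-2.81, 2.81], [-0.39, 2.02], [-1.27, 1.25], [0.06, 2.57], [-1.19, 4.33], [0.19, 2], [-2.82, 2.82]. Speed limits (rad/s): [1.89, 1.89, 2.39, 2.39, 3.01, 3.01, 3.01].

INTERFACE

Orientations are given as a 3x3 rotation matrix whose columns are the frame's x, y, z axes.
In Python, from station import ctrl, fingers, inverse_kinematics, optics, ticket, readout gives the robot as it stands. The module is installed in compiled form; this text tells all that it offers. Calls block until the motion is done:
- ctrl.movep(position, orientation): joint-space move of the TCP to a pose.
- ctrl.move_l(position, orientation=None, vel=150, contact_N=None): straight line of the TCP; orientation=None keeps the orientation; vel is the mean speed in mm/s. With contact_N (N) it stops when the force on the tool has changed by that much, and returns True; else False.
- ctrl.goto_joints(angles): joint-space move.
- fingers.set_gripper(opening): finger opening in mm; the grip force is fixed at half the most; returns when the fingers have stopped.
- ctrl.wait(seconds).
- inverse_kinematics(position, orientation): joint angles nearest the present ones, or None.
- optics.capture(name): name is "scene" or "top" or "wrist"; returns the picture (400x640x3 uint8, red, green, blue); there is no depth.
- optics.camera_info(name): a dict with "intrinsics" (3x3 intrinsics, pixels), "extrinsics" (4x4, takes a point from world to camera coordinates); the wrist camera has in their place "tool_from_camera" (4x4, takes a point from camera to tool coordinates, whose origin is the TCP and whose axes are the flange's). Camera axes: x right, y up, looking along -z (the intrinsics and any distortion apply to the point x, -y, -z); pixel columns grow to the right and rows downward; lengths in mm; the calibration is good to about 2 mm. The wrist camera is an equidistant fisheye: a pixel r from the principal point sees the ray r / f radians off the axis. A picture is of the moment at which its call begins: read the wrist's pose just before it. camera_info takes no time and is no camera call.
A pose or a line that the arm cannot do raises ctrl.PlanningError and nothing moves.
- ticket.job_done(): hands the job in; it is judged then, once.
Readings, each from a call of its own:
- readout.get_time(): time.
- readout.get_joint_pos(): joint angles.
- readout.get_qd(): joint speeds.
- readout.get_effort(): joint torques, N m.
- readout.get_tcp_pos(): TCP position.
- readout.get_tool_rot(): TCP orientation.
- readout.get_contact_force(): force on the tool from outside, world axes, zero at the start.
- readout.get_ft_torque(): the same for the moment, N m.
- readout.get_gripper_width(): finger opening in mm.
- readout.get_grip_force(): force on a finger pad.
Only numpy, scipy, OpenCV 4.12 (cv2) and the standard library are available. Lean on these libraries where they do the work, as an engineer would, in place of code of your own. Each camera call takes 0.05 s, during which the arm holds its last target. There are 200 camera calls.

## Working session

There is one attempt and no reset: what is moved stays moved. The work goes in short steps, each a Python script; the robot and the scene stay as the last script left them, time stands still between calls to the robot, and variables do not carry over. Pictures are saved under pics/ and viewed, at most 10 in all, crops included, and the job is handed in when it is done.

```bash
mkdir -p pics; python3 - <<'E'
from station import *
import cv2,numpy as np
for n in("top","scene","wrist"):
    cv2.imwrite(f"pics/{n}0.png",optics.capture(n)[:,:,::-1])
    print(n,{k:np.round(v,3).tolist() if not isinstance(v,str) else v for k,v in optics.camera_info(n).items()})
print(readout.get_time(),readout.get_tool_rot())
a=cv2.imread("pics/top0.png");b=cv2.imread("pics/scene0.png")
E
```

```text
top {'intrinsics': [[498.388, 0.0, 321.093], [0.0, 498.388, 200.937], [0.0, 0.0, 1.0]], 'extrinsics': [[-0.008, -1.0, 0.005, 26.341], [0.991, -0.007, 0.135, -488.016], [-0.135, 0.006, 0.991, -1147.687], [0.0, 0.0, 0.0, 1.0]]}
scene {'intrinsics': [[422.528, 0.0, 322.829], [0.0, 422.528, 198.105], [0.0, 0.0, 1.0]], 'extrinsics': [[-0.82, 0.572, 0.011, 380.353], [-0.428, -0.625, 0.653, 173.824], [0.381, 0.53, 0.757, -1220.177], [0.0, 0.0, 0.0, 1.0]]}
wrist {'intrinsics': [[309.707, 0.0, 325.259], [0.0, 309.707, 197.859], [0.0, 0.0, 1.0]], 'tool_from_camera': [[0.001, 0.956, 0.293, 76.675], [1.0, -0.001, -0.0, -0.373], [-0.0, 0.293, -0.956, -124.902], [0.0, 0.0, 0.0, 1.0]]}
0.15 [[-9.53911716e-01  3.00087294e-01 -2.34662086e-04]
 [ 3.00087379e-01  9.53911246e-01 -9.48526549e-04]
 [-6.07939626e-05 -9.75229718e-04 -9.99999523e-01]]
```

View pics/top0.png

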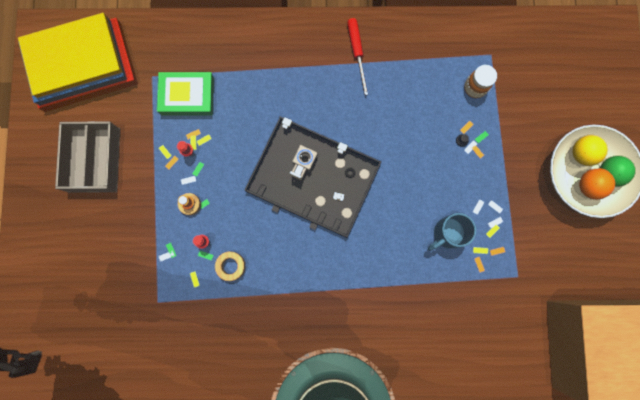

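View pics/scene0.png

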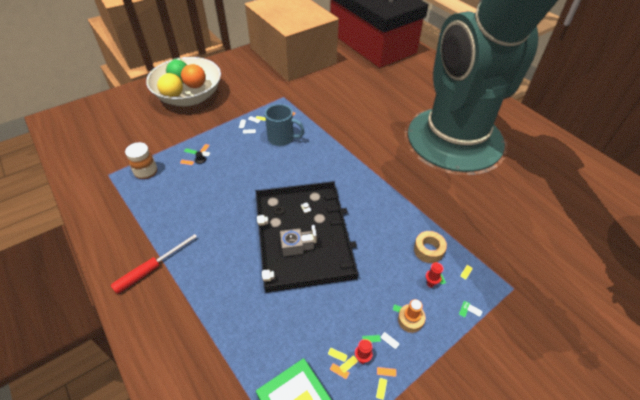

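```bash
cat > h.py <<'E'
from station import *
import cv2,numpy as np
def Rcam(th):  # tool down, tool x = minus cover x
    x=-np.array([np.cos(th),np.sin(th),0]);z=np.array([0,0,-1.]);return np.c_[x,np.cross(z,x),z]
def ray(name,uv,pose=None):
    I=optics.camera_info(name);K=np.array(I["intrinsics"]);p=(np.array(uv,float)-K[:2,2])/K[0,0]
    if name=="wrist":
        r=np.hypot(*p);s=np.sin(r)/r if r>0 else 1
        d=np.array([p[0]*s,-p[1]*s,-np.cos(r)]);T=np.array(I["tool_from_camera"])
        R,t=pose[1],pose[0];return R@T[:3,3]+t,R@T[:3,:3]@d
    E=np.array(I["extrinsics"]);d=E[:3,:3].T@np.array([p[0],-p[1],-1]);return -E[:3,:3].T@E[:3,3],d/np.linalg.norm(d)
def tri(rays):
    A=np.zeros((3,3));b=np.zeros(3)
    for o,d in rays:
        P=np.eye(3)-np.outer(d,d);A+=P;b+=P@o
    x=np.linalg.solve(A,b);return x,[round(float(np.linalg.norm((np.eye(3)-np.outer(d,d))@(x-o))),2) for o,d in rays]
def onz(r,z): o,d=r;return o+d*(z-o[2])/d[2]
def pose(): return np.array(readout.get_tcp_pos()),np.array(readout.get_tool_rot())
def shot(name):
    p=pose();im=optics.capture("wrist")[:,:,::-1].copy();cv2.imwrite(f"pics/{name}.png",im);np.savez(f"pics/{name}.npz",p=p[0],R=p[1]);return im
def load(name):
    f=np.load(f"pics/{name}.npz");return f["p"],f["R"]
E
python3 - <<'E'
from h import *
V=tri([ray("top",(186,202)),ray("scene",(415,303))]);P=tri([ray("top",(305,156)),ray("scene",(291,238))])
print(V,P)
a=onz(ray("top",(282,119)),30);b=onz(ray("top",(380,160)),30);d=a-b;th=np.arctan2(-d[0],d[1]);print(a,b,th)
R=Rcam(th);v=V[0];p=P[0]
ctrl.movep([p[0],p[1],200],R);shot("p1")
ctrl.move_l([p[0]+0,p[1]+60,200],vel=250);shot("p2")
ctrl.movep([v[0],v[1],200],R);shot("v1");print(pose()[0],readout.get_time())
cv2.imwrite("pics/c1.png",np.vstack([cv2.imread("pics/p1.png")[100:400],cv2.imread("pics/v1.png")[100:400]]))
E
```

```text
(array([483.52543367, 334.72371695,  62.80850455]), [0.61, 0.61]) (array([593.31048736,  60.68810056,  46.75146026]), [1.0, 1.0])
[690.13462915 116.00775123  30.        ] [ 586.90136305 -119.72699578   30.        ] -0.4127639999010932
[484.79365979 332.85964976 200.12993038] 4.0333
```

View pics/c1.png

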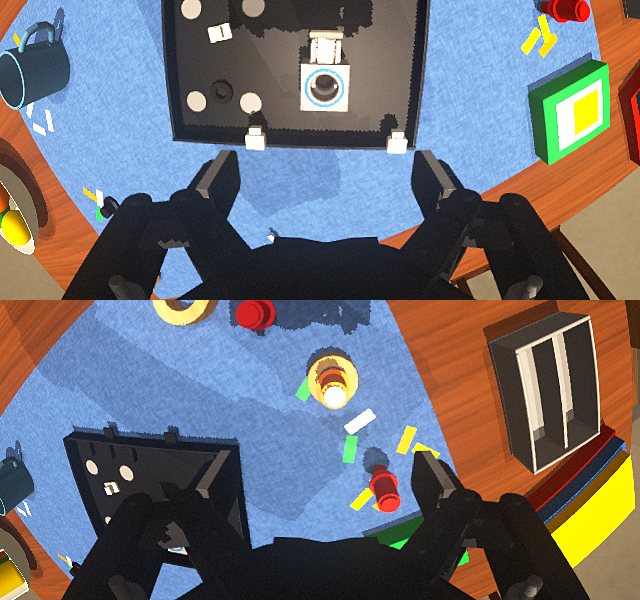

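```bash
cat >> h.py <<'E'
def ring(im,uv,w=30):
    """centre of the blue ring near uv"""
    u,v=map(int,uv);c=im[v-w:v+w,u-w:u+w].astype(int)
    m=((c[...,0]-c[...,2]>40)&(c[...,0]>120)).astype(np.uint8)
    pts=cv2.findNonZero(m);h=cv2.convexHull(pts);e=cv2.fitEllipse(h);return (e[0][0]+u-w,e[0][1]+v-w),e[1],int(m.sum())
def project(X,pose):
    I=optics.camera_info("wrist");K=np.array(I["intrinsics"]);T=np.linalg.inv(np.array(I["tool_from_camera"]))
    c=T[:3,:3]@(pose[1].T@(X-pose[0]))+T[:3,3];q=np.array([c[0],-c[1],-c[2]]);r=np.arctan2(np.hypot(*q[:2]),q[2])
    return K[:2,2]+K[0,0]*r*q[:2]/np.hypot(*q[:2])
E
python3 - <<'E'
from h import *
p1=ring(cv2.imread("pics/p1.png"),(325,188));g=project(np.array([593,61,50]),load("p2"));print(p1,g)
p2=ring(cv2.imread("pics/p2.png"),g);print(p2)
r1=ray("wrist",p1[0],load("p1"));r2=ray("wrist",p2[0],load("p2"))
P,e=tri([r1,r2]);print(P,e,onz(r1,51),onz(r2,51))
print(tri([r1,r2,ray("top",(305,156)),ray("scene",(291,238))]))
def knob(im,uv,w=16):
    u,v=map(int,uv);c=im[v-w:v+w,u-w:u+w].astype(int);m=(c.min(2)>150).astype(np.uint8)
    n,l,s,ce=cv2.connectedComponentsWithStats(m);i=1+s[1:,4].argmax();return ce[i]+[u-w,v-w],s[i]
k=knob(cv2.imread("pics/v1.png"),(335,197));print(k)
print(onz(ray("wrist",k[0],load("v1")),74),onz(ray("wrist",k[0],load("v1")),72))
a,b=cv2.imread("pics/p1.png")[100:260,250:410],cv2.imread("pics/v1.png")[120:280,260:420]
cv2.imwrite("pics/c2.png",cv2.resize(np.hstack([a,b]),None,fx=2.5,fy=2.5,interpolation=cv2.INTER_CUBIC))
E
```

```text
((323.93694496154785, 187.4818344116211), (38.1797981262207, 39.59881591796875), 287) [266.77748222 214.65454037]
((266.01741218566895, 212.28131866455078), (35.95636749267578, 38.808509826660156), 330)
[590.8077387   61.02591845  48.82232412] [0.04, 0.04] [590.2326673   61.26962493  51.        ] [590.30835952  61.74450762  51.        ]
(array([592.43246411,  60.31721096,  45.59179359]), [0.9, 0.86, 1.89, 0.42])
(array([334.57622739, 196.43410853]), array([  5,   5,  22,  23, 387], dtype=int32))
[486.82222047 340.23869138  74.        ] [487.40103657 340.05278943  72.        ]
```

View pics/c2.png

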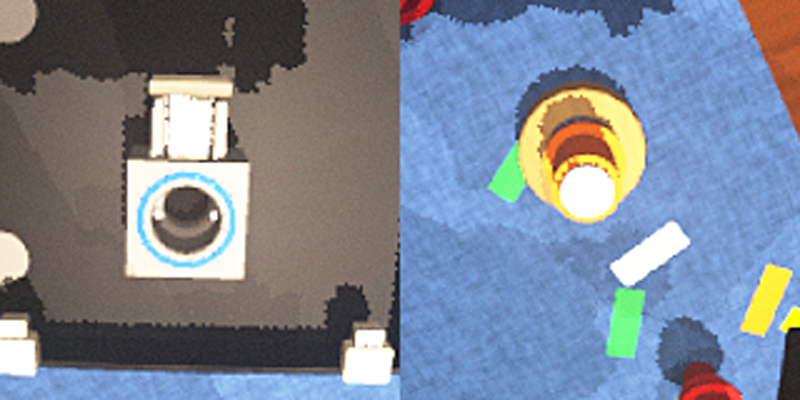

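```bash
cat >> h.py <<'E'
def knob(im,uv,w=22):
    u,v=map(int,uv);c=im[v-w:v+w,u-w:u+w].astype(int);m=(c.min(2)>150).astype(np.uint8)
    n,l,s,ce=cv2.connectedComponentsWithStats(m);i=1+s[1:,4].argmax();return ce[i]+[u-w,v-w],s[i]
E
python3 - <<'E'
from h import *
R=Rcam(-.4128)
fingers.set_gripper(60)
ctrl.move_l([487,340,110],R,vel=150)
p=pose();im=shot("v2");g=project(np.array([487,340,74.]),p);k=knob(im,g);q=onz(ray("wrist",k[0],p),74);print(g,k,q)
cv2.imwrite("pics/c3a.png",im)
x=q[:2] if np.hypot(*(q[:2]-[487,340]))<4 else np.array([487,340.])
print(ctrl.move_l([*x,58],vel=60,contact_N=6))
fingers.set_gripper(0);print(readout.get_gripper_width(),readout.get_grip_force(),pose()[0],readout.get_contact_force())
shot("v3")
ctrl.move_l([*x,130],vel=80);im=shot("v4")
print(readout.get_gripper_width(),pose()[0],readout.get_contact_force(),readout.get_time())
print(project(pose()[0]+[0,0,17],pose()))
cv2.imwrite("pics/c3.png",np.vstack([cv2.imread("pics/v2.png")[100:400],im[100:400]]))
E
```

```text
[325.51702824 242.2576359 ] (array([325.60714286, 242.1031746 ]), array([  7,   8,  32,  31, 756], dtype=int32)) [486.93043356 340.08692034  74.        ]
False
22.277821518231313 58.46262753009796 [487.11746062 340.22408343  58.41652659] [-0.56350228 -0.63819762  5.17524248]
22.51377518881843 [486.69665539 339.8923701  129.4245643 ] [ 0.66424981 -0.61301555 -0.15544784] 7.8
[326.36590882 296.95101054]
```

View pics/c3.png

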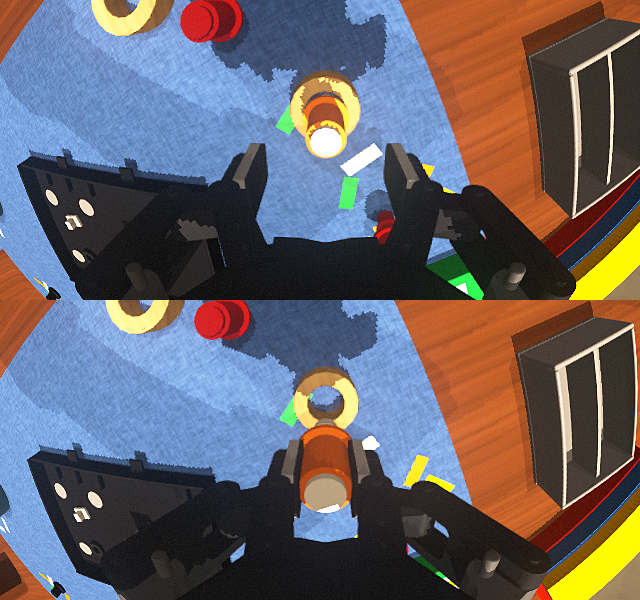

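```bash
python3 - <<'E'
from h import *
def kn(name):
    im=cv2.imread(f"pics/{name}.png");p=load(name);g=project(p[0]+[0,0,16],p);u,v=map(int,g);w=34
    c=im[v-w:v+w,u-w:u+w].astype(int);m=((c.max(2)-c.min(2)<45)&(c.min(2)>95)).astype(np.uint8)
    n,l,s,ce=cv2.connectedComponentsWithStats(m);i=1+s[1:,4].argmax()
    h=cv2.convexHull(cv2.findNonZero((l==i).astype(np.uint8)));e=cv2.fitEllipse(h)
    c=np.array(e[0])+[u-w,v-w];X=onz(ray("wrist",c,p),p[0][2]+15.6)
    print(name,g,c,e[1],s[i],"tool offs",p[1].T@(X-p[0]),"foot at",project(p[0]-[0,0,58.4],p),project(p[0]-[0,0,22.4],p))
kn("v3");kn("v4")
R=Rcam(-.4128);P=np.array([590.8,61.1,49])
ctrl.move_l([486.7,339.9,190],vel=150);ctrl.movep([P[0],P[1],165],R)
im=shot("q1");p=pose();kn("q1");r=ring(im,project(P,p),34);print(r,onz(ray("wrist",r[0],p),49),p[0])
ctrl.move_l([P[0],P[1]-40,165],R,vel=150);im=shot("q2");p2=pose();r2=ring(im,project(P,p2),34);print(r2,tri([ray("wrist",r[0],p),ray("wrist",r2[0],p2)]))
cv2.imwrite("pics/c4.png",np.hstack([cv2.resize(cv2.imread("pics/%s.png"%n)[120:400,220:430],None,fx=1.8,fy=1.8) for n in("q1","v4")]))
print(readout.get_time())
E
```

```text
v3 [326.41342345 295.62336222] [327.52820969 308.35664368] (7.815922260284424, 25.080289840698242) [ 23  44  25   8 100] tool offs [ -7.20988779   0.51554063 -15.59810413] foot at [325.95407553 228.32956079] [326.13296387 254.2688479 ]
v4 [326.36397956 295.60504037] [328.41435242 308.56464386] (7.425826072692871, 25.202470779418945) [ 23  43  25   9 118] tool offs [ -7.32308975   0.90204331 -15.60345511] foot at [326.07327526 228.38020467] [326.18787714 254.29118663]
q1 [326.39307168 295.59683992] [330.0671196  308.04486847] (7.756748676300049, 28.650875091552734) [ 23  42  28  10 146] tool offs [ -7.0320965    1.62457379 -15.60447975] foot at [325.96632804 228.40999499] [326.13272426 254.30546852]
((323.93799209594727, 202.13818740844727), (43.27578353881836, 44.84530258178711), 365) [590.74927829  61.38811203  49.        ] [590.62686752  63.07116178 164.84525048]
((370.7368812561035, 182.19218063354492), (43.46956253051758, 45.143394470214844), 370) (array([590.12509076,  61.64306017,  50.94818366]), [0.05, 0.05])
10.0083
```

View pics/c4.png

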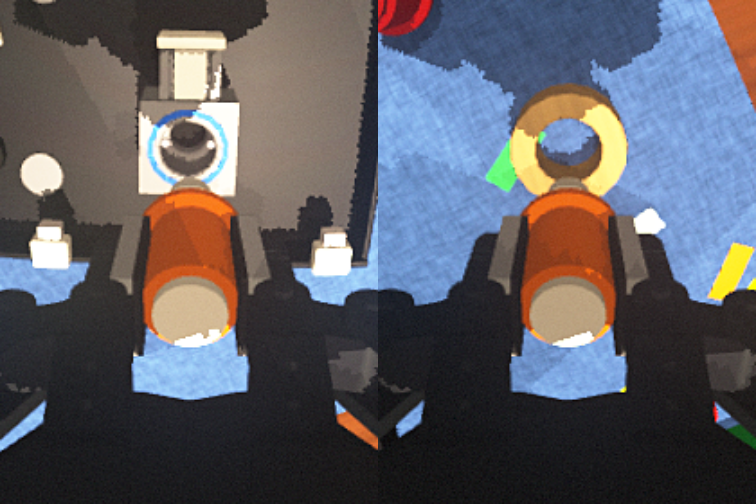

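```bash
cat >> h.py <<'E'
F=lambda:np.round(readout.get_contact_force(),1)
E
python3 - <<'E'
from h import *
R=Rcam(-.4128);X=[590.7,61.4]
ctrl.move_l([*X,130],R,vel=120);ctrl.wait(.3);f0=F();print(pose()[0],f0)
ctrl.move_l([*X,116],vel=50);ctrl.wait(.3);im=shot("q3");print(pose()[0],F())
for z in (104,98,94,91,88,86,84):
    c=ctrl.move_l([*X,z],vel=30,contact_N=8);ctrl.wait(.15);f=F()-f0;print(z,c,pose()[0].round(2),f)
    if c or np.hypot(*f[:2])>5 or f[2]>7:break
print(readout.get_time(),readout.get_gripper_width())
im2=shot("q4")
cv2.imwrite("pics/c5.png",np.hstack([cv2.resize(cv2.imread("pics/%s.png"%n)[120:400,220:430],None,fx=1.8,fy=1.8) for n in("q3","q4")]))
E
```

```text
[590.88040238  61.00647392 130.35410832] [-0.6  0.   0.5]
[590.77095204  61.4321861  116.15403072] [-0.7  0.2  0.4]
104 False [590.78  61.38 104.14] [ 0.3 -0.5 -1.3]
98 False [590.77  61.38  98.06] [-0.2 -0.3 -1.7]
94 False [590.72  61.4   94.01] [ 0.1 -0.3 -1.1]
91 False [590.71  61.37  91.01] [-0.1 -0.4 -2. ]
88 False [590.7   61.4   88.01] [ 0.   0.2 -1.3]
86 False [590.73  61.39  86.02] [ 1.  -0.6 -0.2]
84 False [590.78  61.42  84.03] [ 1.7  0.4 -0.8]
14.9167 22.37414530087519
```

View pics/c5.png

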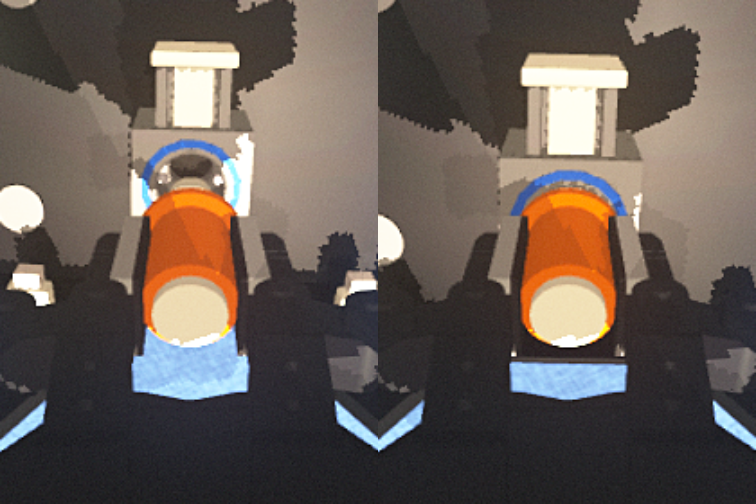

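```bash
python3 - <<'E'
from h import *
X=[590.7,61.4];f0=np.array([-.7,.2,-.6]);pk=0
z=84.
while z>64:
    z-=.7;c=ctrl.move_l([*X,z],vel=15,contact_N=12);f=F()-f0;print(round(z,1),c,pose()[0].round(1),f.round(1))
    if f[2]>24 or np.hypot(*f[:2])>9 : break
    if pk>8 and f[2]<pk-4: print("snap");break
    pk=max(pk,f[2])
print(readout.get_time(),readout.get_gripper_width())
E
```

```text
83.3 False [590.8  61.4  83.3] [2.1 0.7 1.5]
82.6 False [590.8  61.4  82.6] [ 2.1 -0.2  1.8]
81.9 False [590.8  61.4  81.9] [2.3 0.4 3.3]
81.2 False [590.8  61.4  81.2] [ 2.4 -0.2  5.3]
80.5 False [590.8  61.4  80.5] [1.6 0.6 4.7]
79.8 False [590.8  61.4  79.8] [ 1.7 -0.2  5.1]
79.1 False [590.8  61.4  79.2] [2.2 0.5 6.5]
78.4 False [590.9  61.4  78.5] [ 1.3 -0.2  7.7]
77.7 False [590.9  61.4  77.9] [ 1.4 -1.4  8.5]
77.0 False [590.9  61.4  77.3] [1.9 0.5 8.2]
76.3 False [591.   61.4  76.6] [0.3 0.5 9.7]
75.6 False [591.   61.5  75.9] [ 1.  -0.3 11.2]
74.9 False [591.   61.5  75.3] [ 2.1 -0.1 10.5]
74.2 False [591.   61.5  74.6] [ 1.   0.3 11.8]
73.5 False [591.1  61.5  74.1] [-0.1 -0.8 14. ]
72.8 False [591.   61.4  73.3] [-0.3 -0.3 11.8]
72.1 False [591.   61.4  72.6] [ 0.3  0.2 12.2]
71.4 False [591.   61.4  71.9] [ 0.1 -0.1 10.8]
70.7 False [591.   61.4  71.2] [ 0.2  0.6 13.3]
70.0 False [591.1  61.4  70.3] [2.3 0.2 7.5]
snap
19.9667 22.53542698125845
```

```bash
python3 - <<'E'
from h import *
X=[590.8,61.4];f0=np.array([-.7,.2,-.6])
z=70.
while z>60:
    z-=.7;c=ctrl.move_l([*X,z],vel=15,contact_N=12);f=F()-f0;print(round(z,1),c,pose()[0].round(1),f.round(1))
    if f[2]>18 or np.hypot(*f[:2])>9 : break
ctrl.wait(.2);print(F()-f0,readout.get_time(),readout.get_gripper_width())
ctrl.move_l([*X,z+6],vel=40);ctrl.wait(.2);print(pose()[0],F()-f0);shot("q5")
E
```

```text
69.3 False [591.1  61.4  69.6] [ 1.7 -0.4  9.1]
68.6 False [591.1  61.4  68.9] [1.1 0.4 9.9]
67.9 False [591.1  61.4  68.3] [ 1.8  1.1 10.2]
67.2 False [591.1  61.4  67.6] [ 1.3  0.2 11. ]
66.5 False [591.2  61.4  67. ] [-0.4 -0.3 12.6]
65.8 False [591.3  61.4  66.8] [-2.7  0.7 21.1]
[-2.8 -0.6 22.6] 21.6667 22.151560741669414
[590.98428485  61.42804685  71.77334711] [4.4 0.1 4.8]
```

```bash
python3 - <<'E'
from h import *
X=[590.8,61.4];R=Rcam(-.4128)
ctrl.move_l([*X,74.5],vel=30);ctrl.wait(.2);print(F(),pose()[0].round(1))
fingers.set_gripper(50);ctrl.wait(.2);print(F())
ctrl.move_l([*X,150],vel=120)
x=-R[:,0];q=np.array([*X,150])-x*75   # behind the tab
ctrl.move_l(q,vel=150);ctrl.wait(.3);shot("t1")
fingers.set_gripper(0);print(pose()[0],readout.get_time(),F())
s=optics.capture("scene")[:,:,::-1];cv2.imwrite("pics/s1.png",s)
a=cv2.imread("pics/t1.png")[40:340,170:490]
b=cv2.resize(s[190:290,240:340],(300,300),interpolation=cv2.INTER_CUBIC)
cv2.imwrite("pics/c6.png",np.hstack([a,b]))
E
```

```text
[-0.5 -0.   0.9] [590.5  61.3  74.3]
[ 0.5 -0.6 -0.2]
[522.1394988   91.49181755 150.0225926 ] 25.5667 [-0.2  0.4  0.4]
```

View pics/c6.png

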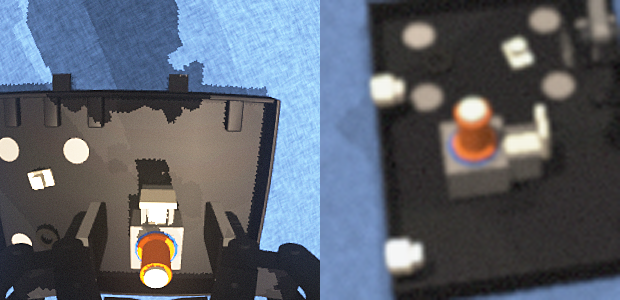

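```bash
python3 - <<'E'
from h import *
C=np.array([590.8,61.4]);x=np.array([np.cos(-.4128),np.sin(-.4128)])
print(ctrl.move_l([*(C-75*x),63],vel=100,contact_N=8));ctrl.wait(.3);f0=F();print(f0,readout.get_gripper_width())
d=75.;hit=None
while d>44:
    d-=1;c=ctrl.move_l([*(C-d*x),63],vel=30,contact_N=14);f=F()-f0;p=pose()[0]
    a=-(f[:2]@x);print(d,c,round(float((C-p[:2])@x),1),round(float(a),1),f)
    if a>15 or c:break
ctrl.wait(.2);print(F()-f0,readout.get_time())
E
```

```text
False
[-1.4  0.6  0.3] -0.18501307757552424
74.0 False 73.9 -2.4 [ 2.2 -1.  -0.4]
73.0 False 72.9 -1.5 [ 1.6 -0.1 -0.2]
72.0 False 71.9 -1.5 [ 1.5 -0.4 -0.3]
71.0 False 70.9 -1.7 [ 1.6 -0.6 -0.7]
70.0 False 69.9 -2.1 [ 1.6 -1.7 -0.3]
69.0 False 69.0 -1.7 [ 1.9  0.1 -0.1]
68.0 False 67.9 -2.1 [ 1.9 -1.  -0.4]
67.0 False 66.9 -1.7 [ 1.5 -0.7  0.2]
66.0 False 65.9 -0.4 [ 0.3 -0.4 -0.7]
65.0 False 64.9 -1.3 [ 1.4  0.  -1.5]
64.0 False 64.0 -1.5 [ 1.6 -0.2 -0.8]
63.0 False 63.0 -1.1 [ 1.  -0.5 -0.4]
62.0 False 61.9 -2.0 [ 1.6 -1.4 -0.2]
61.0 False 61.5 3.0 [-2.8  1.1 -0.3]
60.0 False 60.6 4.3 [-4.2  1.2  0.4]
59.0 False 59.7 5.3 [-5.2  1.4  0. ]
58.0 False 58.7 4.7 [-4.4  1.7  0.5]
57.0 False 57.7 4.3 [-3.9  1.8  0. ]
56.0 False 56.7 4.7 [-4.3  1.8  0.2]
55.0 False 55.7 4.9 [-4.5  2.   0.4]
54.0 False 54.7 4.8 [-4.7  1.3  0.6]
53.0 False 53.7 4.1 [-4.1  0.9  1. ]
52.0 False 52.8 5.0 [-4.6  1.9  0.9]
51.0 False 51.7 3.8 [-4.2 -0.2  1.4]
50.0 False 50.7 4.8 [-5.2  0.2  0.2]
49.0 False 49.7 5.0 [-5.   1.   0.8]
48.0 False 48.7 4.7 [-4.5  1.5  0.5]
47.0 False 48.5 8.6 [-8.5  2.1  0.7]
46.0 False 48.3 13.6 [-12.9   4.4   1.4]
45.0 False 48.1 17.7 [-16.9   5.6   2.4]
[-16.6   5.7   1.1] 34.6333
```

```bash
python3 - <<'E'
from h import *
C=np.array([590.8,61.4]);x=np.array([np.cos(-.4128),np.sin(-.4128)])
ctrl.move_l([*(C-75*x),63],vel=80);ctrl.move_l([*(C-75*x),170],vel=150);ctrl.wait(.4)
print(F(),pose()[0])
a=shot("e1")[40:340,170:490];s=optics.capture("scene")[:,:,::-1]
b=cv2.resize(s[190:290,240:340],(300,300),interpolation=cv2.INTER_CUBIC)
cv2.imwrite("pics/c7.png",np.hstack([a,b]))
E
```

```text
[-0.5 -1.2  0.4] [522.00112951  91.41447409 169.7235594 ]
```

View pics/c7.png

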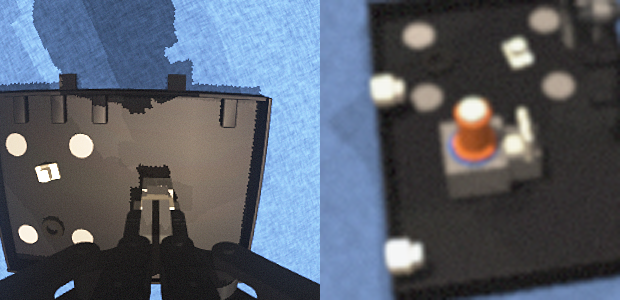

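The right-hand view shows the valve upright with its flange on the block and the tab pushed in against the guide. The robot is clear of everything.

```bash
python3 -c "
from station import *
print(ticket.job_done(),readout.get_time())"
```

```text
the job is handed in; nothing more can be done
the job is handed in; nothing more can be done
```

I handed the job in: the valve snapped in and looks flush on the port, the lock tab was pushed to its hard stop (13.4 mm of travel), and the highest push forces I measured were about 23 N on the valve and 18 N on the tab; no verdict was returned.

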